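# Find the rocking corner of a jig plate and press its shim flat

## Task

The grey jig plate on the bench rocks on one of its corners. Press down on the round bosses at its corners, one after another, until you find the corner that gives by a few millimetres, then press the shim next to that corner down flat onto the plate. Only press with the fingertips and let go of everything at the end: leave the shims of the firm corners standing, pull or lift nothing, and leave the tools and other things around the plate where they are.

Things in the scene. Friction and masses are not known exactly. Their poses are not given: they have to be found in the camera images.
- frame: The jig's fixed dark steel sole frame, 244 (x) by 204 (y) mm, rim 34 mm high; origin at the centre of its underside on the bench, x and y along its edges, z up, front (robot's side) at -x. The jig plate sits in it, 5 mm clear of the rim
- plate_mid (a point): Centre of the upper face of the grey-painted jig plate, 216 (x) by 176 (y) mm, 42 mm above the bench; a black star knob (46 mm across, top 41 mm above the plate) stands at its middle. One corner, a different one each time, lacks packing below: pressed there it gives up to 5 mm against a spring (8 N for 5 mm) and springs back; the three others give under 0.5 mm
- corner_front_left (a point): Centre of the top of the bare metal round boss (26 mm across, 2 mm high) at the plate's front left corner, the one at -x, +y of the frame (front is the robot's side); 44 mm above the bench at rest, 90 mm in x and 70 mm in y from the plate's centre. Press here to test the corner; axes as the plate's, z up
- corner_front_right (a point): Centre of the top of the bare metal round boss (26 mm across, 2 mm high) at the plate's front right corner, the one at -x, -y of the frame (front is the robot's side); 44 mm above the bench at rest, 90 mm in x and 70 mm in y from the plate's centre. Press here to test the corner; axes as the plate's, z up
- corner_back_left (a point): Centre of the top of the bare metal round boss (26 mm across, 2 mm high) at the plate's back left corner, the one at +x, +y of the frame (front is the robot's side); 44 mm above the bench at rest, 90 mm in x and 70 mm in y from the plate's centre. Press here to test the corner; axes as the plate's, z up
- corner_back_right (a point): Centre of the top of the bare metal round boss (26 mm across, 2 mm high) at the plate's back right corner, the one at +x, -y of the frame (front is the robot's side); 44 mm above the bench at rest, 90 mm in x and 70 mm in y from the plate's centre. Press here to test the corner; axes as the plate's, z up
- shim_front_left_top (a point): Centre of the top of the front left corner's shim: a flat steel rectangular head 20 (x) by 18 (y) by 3 mm on a short stem, on the diagonal, 54 mm from that corner's boss towards the plate's middle; stands 8 mm above the plate's face, 3 mm once pressed flat
- shim_front_left (a joint): How far the front left corner's shim is pressed down, in m: 0 as it stands, 0.005 flat on the plate, negative if pulled up. It slides with about 1 N of friction and stays where left; at a firm corner the packing below stops it within 1 mm
- shim_front_right_top (a point): Centre of the top of the front right corner's shim: a flat steel rectangular head 20 (x) by 18 (y) by 3 mm on a short stem, on the diagonal, 54 mm from that corner's boss towards the plate's middle; stands 8 mm above the plate's face, 3 mm once pressed flat
- shim_front_right (a joint): How far the front right corner's shim is pressed down, in m: 0 as it stands, 0.005 flat on the plate, negative if pulled up. It slides with about 1 N of friction and stays where left; at a firm corner the packing below stops it within 1 mm
- shim_back_left_top (a point): Centre of the top of the back left corner's shim: a flat steel rectangular head 20 (x) by 18 (y) by 3 mm on a short stem, on the diagonal, 54 mm from that corner's boss towards the plate's middle; stands 8 mm above the plate's face, 3 mm once pressed flat
- shim_back_left (a joint): How far the back left corner's shim is pressed down, in m: 0 as it stands, 0.005 flat on the plate, negative if pulled up. It slides with about 1 N of friction and stays where left; at a firm corner the packing below stops it within 1 mm
- shim_back_right_top (a point): Centre of the top of the back right corner's shim: a flat steel rectangular head 20 (x) by 18 (y) by 3 mm on a short stem, on the diagonal, 54 mm from that corner's boss towards the plate's middle; stands 8 mm above the plate's face, 3 mm once pressed flat
- shim_back_right (a joint): How far the back right corner's shim is pressed down, in m: 0 as it stands, 0.005 flat on the plate, negative if pulled up. It slides with about 1 N of friction and stays where left; at a firm corner the packing below stops it within 1 mm
- socket_small: Bystander: small steel socket, diameter 20, 28 tall, standing on the jig plate beyond the star knob (origin: centre of underside)
- socket_deep: Bystander: deep steel socket, diameter 28, 64 tall, standing on the bench near the jig (origin: centre of underside)
- red_cup: Bystander: red plastic cup, rim diameter 60, 40 tall, near the jig's left side (origin: centre of underside)
- spray_can: Bystander: grey spray can, diameter 54, 170 tall, beyond the jig (origin: centre of underside)
- funnel: Bystander: orange plastic funnel standing on its spout, diameter 90 at the mouth, 75 tall, beyond the jig (origin: centre of underside)
- screwdriver: Bystander: screwdriver, 200 long, lying by the jig's right side (origin: underside of its middle; x along it, handle to -x)
- spanner: Bystander: open-ended steel spanner, 170 long, lying on the robot's side of the jig (origin: underside of its middle; x along it)

How it is judged:
On the way, in this order (a step that is already met when the one before it is completed fails the run):
1. a corner of the plate is pressed down and rocks by at least 2 mm, all shims still standing (height (world z) of any of corner_front_left, corner_front_right, corner_back_left, corner_back_right below 0.0422 m and value of joint each of shim_front_left, shim_front_right, shim_back_left, shim_back_right below 0.001 m), for 0.1 s.
2. that corner's shim is pressed flat, the others still standing (((value of joint shim_front_left above 0.0035 m and value of joint each of shim_front_right, shim_back_left, shim_back_right below 0.0015 m) or (value of joint shim_front_right above 0.0035 m and value of joint each of shim_front_left, shim_back_left, shim_back_right below 0.0015 m) or (value of joint shim_back_left above 0.0035 m and value of joint each of shim_front_left, shim_front_right, shim_back_right below 0.0015 m) or (value of joint shim_back_right above 0.0035 m and value of joint each of shim_front_left, shim_front_right, shim_back_left below 0.0015 m))), for 0.2 s.
At the end, for the whole second after the job is handed in: The rocking corner's shim has gone down at least 3.5 of its 5 mm (only that one can), the three others less than 1.5 mm; all corners of the plate stand level again within 1.5 mm, and the bystanders are at rest (((value of joint shim_front_left above 0.0035 m and value of joint each of shim_front_right, shim_back_left, shim_back_right below 0.0015 m) or (value of joint shim_front_right above 0.0035 m and value of joint each of shim_front_left, shim_back_left, shim_back_right below 0.0015 m) or (value of joint shim_back_left above 0.0035 m and value of joint each of shim_front_left, shim_front_right, shim_back_right below 0.0015 m) or (value of joint shim_back_right above 0.0035 m and value of joint each of shim_front_left, shim_front_right, shim_back_left below 0.0015 m)) and height (world z) of each of corner_front_left, corner_front_right, corner_back_left, corner_back_right above 0.0427 m and linear speed of each of socket_small, socket_deep, red_cup, spray_can, funnel, screwdriver, spanner below 0.02 m/s); the robot touches nothing.
It fails at once if a shim at a firm corner is forced: pressed with more than 8 N while it does not go down ((contact force between any of the fingers, the arm and shim_front_left above 8 N and value of joint shim_front_left below 0.002 m) or (contact force between any of the fingers, the arm and shim_front_right above 8 N and value of joint shim_front_right below 0.002 m) or (contact force between any of the fingers, the arm and shim_back_left above 8 N and value of joint shim_back_left below 0.002 m) or (contact force between any of the fingers, the arm and shim_back_right above 8 N and value of joint shim_back_right below 0.002 m)).
It fails at once if a shim is pulled up by more than 2.5 mm (value of joint any of shim_front_left, shim_front_right, shim_back_left, shim_back_right below -0.0025 m).
It fails at once if a bystander is shifted, lifted or knocked over (moved more than 20 mm) (distance of any of socket_small, socket_deep, red_cup, spray_can, funnel, screwdriver, spanner from where it was at the start of the episode above 0.02 m).
It also fails if it takes over 48 s, if anything falls off the work surface, if the arm or the gripper's body presses on something with over 40 N, if the wrist force passes 120 N, or if a joint passes its speed limit or range.

## Robot

A 6-joint arm with a two-finger parallel gripper is mounted at the origin on the work surface. World frame = base frame: x ahead of the robot, y to its left, z up, the work surface at z = 0. Lengths are in m, angles in rad, forces in N, time in s.
With the tool pointing down it reaches from about 0.375 to 0.75 m from the base axis. Payload 9 kg.
Tool frame: the origin (TCP) lies between the finger pads; the fingertips stand bot.tcp_to_tips ahead of it and the grasp point (between the pads) lies 5 mm behind it (bot.tcp_to_tips is the distance from the TCP to the fingertips, in m); z points along the fingers, y is the line along which they close (so a half turn about z gives the same grasp; the last joint's range is limited). The gripper opens to 85 mm and grips with 20 to 120 N. Pads are 22 mm wide; open, the fingers measure 114 mm over their backs; the gripper's body (76 mm by 85 mm) begins 54 mm behind the grasp point. The pads swing forward as they close: fully open they stand 13 mm farther back than shut.
Start: joints at [1.068, 0.104, 0.097, 1.564, 0, 1.353], TCP at [0.169, 0.576, 0.245] pointing down, gripper open.
Joint ranges: [-2.99, 2.99], [-0.84, 1.86], [-1.1, 1.16], [-1.84, 2.11], [-1.51, 1.56], [-3.14, 3.14]. Speed limits (rad/s): [2.22, 2.22, 2.57, 3.14, 3.14, 3.14].

## Interface

Orientations are given as a 3x3 rotation matrix whose columns are the frame's x, y, z axes.
In Python, from cell import sense, snapshot, hand_in, bot gives the robot as it stands.
- The arm moves only by the tool carry_out, never from a script. Its argument "steps" is text: rows parted by semicolons, each of 4 numbers parted by spaces: the shift along the tool's x, y, z in cm, then the turn about the tool's z in rad. A call has 1 to 5 rows; each row shifts and turns the commanded pose from where the row before left it, along the tool's axes as they then stand; what a row does not reach is not made up. A row lasts 1/10 s, in which the tool goes at most 50 mm and 8.59 degrees, less where a joint would pass 70% of its speed; a pose out of reach is approached as far as the arm can. A call is refused whole if a number of a shift passes 5 or a number of a turn 0.15, either way. A call with a gripper value outside its range is refused whole. "fingers" is the opening, from -1 (shut) to 1 (fully open), set as the call begins (left out, the last holds). The fingers move at their own pace and stop on an object; the grip force is fixed at half the most. Time passes only in rows, so rows that do not move let the fingers close. It gives the time, the measured TCP pose, the force, the opening and the grip force at its end, in the units of the state.
- sense(): the state, without advancing time (a new reading comes with each control period).
- snapshot(name): name is "side" or "top" or "wrist"; returns a dict with "frame" (384x512x3 uint8, blue, green, red), "depth" (384x512 float32, m along the optical axis (not along the pixel's ray), 0 where there is no reading), "K" (3x3 intrinsics, pixels), "k1" (the pictures are not rectified: a ray, as slopes to the right and down, at radius r is drawn at 1 + k1 r^2 times it, then the intrinsics apply), "R" (3x3) and "t" (3): a world point X has camera coordinates R X + t. Camera axes: x right, y down, z forward; pixel columns grow to the right and rows downward; lengths in m; the calibration is good to about 2 mm. A picture is of the moment at which its call begins.
- hand_in(): hands the job in; it is judged then, once.
The state is a dict: "clock": time; "joints": joint angles; "qvel": joint speeds; "joint_efforts": joint torques, N m; "tool_pos": TCP position; "tcp_rot": TCP orientation; "force": force on the tool from outside, world axes, zero at the start; "wrist_torque": the same for the moment, N m; "finger_gap": opening from 0.0 (shut) to 1.0 (fully open); "finger_force": force on a finger pad.
Only numpy, scipy, OpenCV 4.12 (cv2) and the standard library are available. Lean on these libraries where they do the work, as an engineer would, in place of code of your own. Each camera call takes 0.05 s, during which the arm holds its last target. There are 200 camera calls.

## Working session

There is one attempt and no reset: what is moved stays moved. The work goes in short steps, Python scripts to look and compute and a tool call to move; the robot and the scene stay as the last step left them, time stands still between calls to the robot, and variables do not carry over. Pictures are saved under pics/ and viewed, at most 10 in all, crops included, and the job is handed in when it is done.

Besides the shell and the picture viewer there is one more tool, called after "Request:" by a JSON object that holds its "name" and its "arguments". carry_out: Moves the arm, as the interface text tells. Its arguments: {"type":"object","properties":{"steps":{"type":"string"},"fingers":{"type":"number"}},"required":["steps"]}

```bash
mkdir -p pics; ls; python3 - <<'E'
from cell import sense,snapshot,bot
import cv2,numpy as np
s=sense();print({k:np.round(v,3).tolist() for k,v in s.items()},bot.tcp_to_tips)
for n in("top","side"):
    d=snapshot(n);cv2.imwrite(f"pics/{n}0.png",d["frame"]);print(n,d["K"].tolist(),d["k1"],np.round(d["R"],3).tolist(),d["t"])
    np.savez(f"{n}0.npz",**d)
E
```

```text
pics
{'clock': 0.0, 'joints': [1.068, 0.105, 0.096, 1.564, -0.0, 1.353], 'qvel': [-0.003, 0.001, -0.0, 0.001, 0.001, 0.002], 'joint_efforts': [-0.0, -55.694, 50.364, 0.017, -0.0, 0.0], 'tool_pos': [0.168, 0.576, 0.245], 'tcp_rot': [[-0.96, 0.281, -0.001], [0.281, 0.96, -0.001], [0.0, -0.001, -1.0]], 'force': [0.516, -0.425, -0.314], 'wrist_torque': [0.025, -0.025, 0.059], 'finger_force': 0.0, 'finger_gap': 1.004} 0.014
top [[376.8711920100248, 0.0, 255.25443939854628], [0.0, 376.8711920100248, 194.31204790184813], [0.0, 0.0, 1.0]] -0.04983544194815659 [[-0.024, -1.0, 0.01], [-0.985, 0.022, -0.172], [0.171, -0.014, -0.985]] [0.07192765 0.60950275 0.72236961]
side [[416.83668943217174, 0.0, 262.47413410221253], [0.0, 416.83668943217174, 196.76850644781769], [0.0, 0.0, 1.0]] -0.07600579103138644 [[0.855, -0.519, -0.017], [-0.294, -0.457, -0.84], [0.428, 0.723, -0.543]] [-0.48727724  0.24531389  0.47075934]
```

View pics/top0.png

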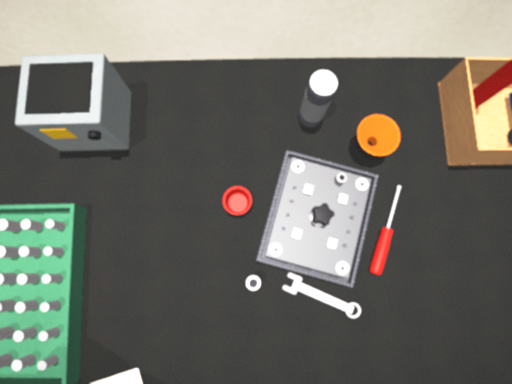

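View pics/side0.png

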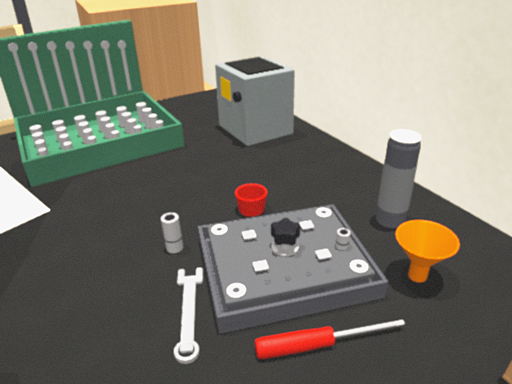

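The top view shows the plate with bosses near (297,166), (362,184), (275,249) and (342,268). The shims are near (308,189), (343,199), (297,233) and (332,243), the knob is at (322,215) and the small socket at (342,178). The side view shows the same layout: spray can and funnel behind the plate, spanner and deep socket in front.

```bash
cat > util.py <<'E'
import numpy as np,cv2
def ray(d,uv):
    k=np.array([d["k1"],0,0,0,0],float).reshape(1,5)
    p=cv2.undistortPoints(np.array([[uv]],float),d["K"],k)[0,0]
    R=d["R"];return -R.T@d["t"],R.T@np.array([p[0],p[1],1])
def onz(d,uv,z):
    c,r=ray(d,uv);return c+r*(z-c[2])/r[2]
def proj(d,X):
    k=np.array([d["k1"],0,0,0,0],float)
    return cv2.projectPoints(np.array(X,float).reshape(-1,3),cv2.Rodrigues(d["R"])[0],d["t"],d["K"],k)[0][:,0]
def rigid(m,w):
    a=m-m.mean(0);b=w-w.mean(0)
    th=np.arctan2((a[:,0]*b[:,1]-a[:,1]*b[:,0]).sum(),(a*b).sum())
    R=np.array([[np.cos(th),-np.sin(th)],[np.sin(th),np.cos(th)]])
    t=w.mean(0)-R@m.mean(0);return th,R,t,w-(m@R.T+t)
E
python3 - <<'E'
import numpy as np,cv2
from util import *
names=["FL","FR","BL","BR"]
B=np.array([[-90,70],[-90,-70],[90,70],[90,-70]])/1e3
u=np.array([90,70])/np.hypot(90,70);S=B-np.sign(B)*u*.054
M=np.vstack([B,S])
guess={"top":[(275,249),(342,268),(297,166),(362,184),(297,233),(332,243),(308,189),(343,199)],
"side":[(219,230),(236,290),(324,213),(359,267),(249,236),(261,267),(307,226),(323,255)]}
for n in guess:
    d=dict(np.load(n+"0.npz"));g=cv2.cvtColor(d["frame"],cv2.COLOR_BGR2GRAY)
    W=[]
    for i,(x,y) in enumerate(guess[n]):
        r=11; c=g[y-r:y+r+1,x-r:x+r+1]; m=(c>190).astype(np.uint8)
        k,l,st,ce=cv2.connectedComponentsWithStats(m)
        j=min(range(1,k),key=lambda j:np.hypot(*(ce[j]-r))-st[j,4]*.02)
        uv=ce[j]+[x-r,y-r]
        if i<4:  # filled hull centre
            cc=cv2.convexHull(np.argwhere(l==j)[:,::-1].astype(np.int32));mm=cv2.moments(cc);uv=np.array([mm["m10"],mm["m01"]])/mm["m00"]+[x-r,y-r]
        W.append(onz(d,uv,.044 if i<4 else .050)[:2])
    W=np.array(W);th,R,t,e=rigid(M,W)
    print(n,"yaw",th,"t",t);print(np.round(e*1e3,1).tolist());print(np.round(M@R.T+t,4).tolist())
d=dict(np.load("top0.npz"))
hsv=cv2.cvtColor(d["frame"],cv2.COLOR_BGR2HSV)
for nm,uv,z in[("funnel",(379,135),.075),("can",(323,82),.17),("cup",(237,201),.04),("deep",(253,283),.064),("small",(342,178),.07)]:
    print(nm,onz(d,uv,z).round(3))
E
```

```text
top yaw -0.2932475734275686 t [ 0.56377223 -0.07308708]
[[2.2, -3.3], [4.7, 2.1], [-4.5, -1.6], [-2.8, 5.2], [0.8, -0.8], [0.1, -0.4], [0.4, -0.1], [-0.8, -1.0]]
[[0.4978, 0.0199], [0.4574, -0.1141], [0.6702, -0.0321], [0.6297, -0.1661], [0.5291, -0.0241], [0.5078, -0.0947], [0.6198, -0.0515], [0.5985, -0.1221]]
side yaw -0.2970664802422656 t [ 0.56586146 -0.07365248]
[[0.1, 0.3], [-0.1, -0.2], [0.1, -0.0], [-0.0, 0.0], [-0.5, 0.4], [-0.2, -0.3], [0.4, 0.2], [0.2, -0.4]]
[[0.5003, 0.0196], [0.4593, -0.1142], [0.6724, -0.0331], [0.6314, -0.1669], [0.5313, -0.0246], [0.5098, -0.095], [0.6219, -0.0523], [0.6004, -0.1228]]
funnel [ 0.726 -0.201  0.075]
can [ 0.799 -0.071  0.17 ]
cup [0.6   0.096 0.04 ]
deep [0.434 0.067 0.064]
small [ 0.638 -0.119  0.07 ]
```

The views agree to about 2 mm and the tool is already aligned with the plate. I'll shut the fingers and go above the front left boss.

Request:
{"name": "carry_out", "arguments": {"steps": "-3.4 -3.15 0 0;-3.4 -3.15 0 0;-3.4 -3.15 0 0;-3.4 -3.15 0 0;-3.4 -3.15 0 0", "fingers": -1}}

```text
clock: 0.6
tool_pos: [0.2878, 0.3753, 0.2449]
tcp_rot: [[-0.96, 0.28, -0.0], [0.28, 0.96, -0.0], [0.0, -0.0, -1.0]]
force: [0.9, 0.4, 0.2]
finger_gap: 0.145
finger_force: 0.0
```

Request:
{"name": "carry_out", "arguments": {"steps": "-3.4 -3.15 0 0;-3.4 -3.15 0 0;-3.4 -3.15 0 0;-3.4 -3.15 0 0;-3.4 -3.15 0 0"}}

```text
clock: 1.1
tool_pos: [0.4069, 0.1762, 0.2452]
tcp_rot: [[-0.96, 0.281, 0.0], [0.281, 0.96, 0.0], [-0.0, 0.0, -1.0]]
force: [1.5, 0.8, -0.0]
finger_gap: 0.002
finger_force: 0.0
```

Request:
{"name": "carry_out", "arguments": {"steps": "-3.4 -3.15 0 0;-3.4 -3.15 0 0;-3.4 -3.15 0 0;-3.2 -3.1 0 0;0 0 0 0"}}

```text
clock: 1.6
tool_pos: [0.5012, 0.0158, 0.2442]
tcp_rot: [[-0.958, 0.286, -0.001], [0.286, 0.958, -0.001], [0.001, -0.001, -1.0]]
force: [0.5, 0.5, 0.2]
finger_gap: -0.0
finger_force: 0.0
```

Request:
{"name": "carry_out", "arguments": {"steps": "0.3 0.3 4.5 0;0 0 4.5 0;0 0 4.5 0;0 0 4 0;0 0 0 0"}}

```text
clock: 2.1
tool_pos: [0.4932, 0.0251, 0.0647]
tcp_rot: [[-0.96, 0.281, -0.009], [0.281, 0.96, 0.002], [0.01, -0.0, -1.0]]
force: [-1.5, 0.6, 0.2]
finger_gap: -0.001
finger_force: 0.0
```

```bash
python3 - <<'E'
from cell import snapshot
import cv2,numpy as np
a=snapshot("side")["frame"];b=snapshot("wrist")["frame"]
cv2.imwrite("pics/c1.png",np.hstack([cv2.resize(a[150:330,150:420],None,fx=1.48,fy=1.48),cv2.resize(b,(356,266))]))
E
```

```text
(no output)
```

View pics/c1.png

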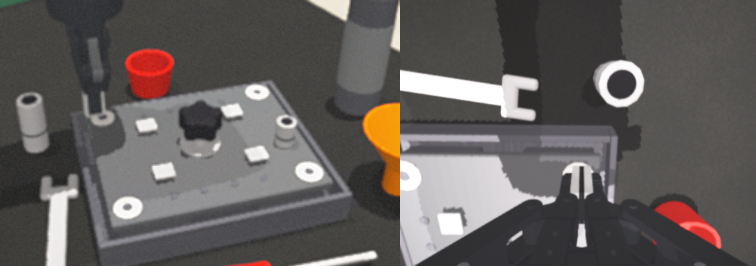

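The fingertips are just over the front left boss, at crop (100,118). Next I press down gently.

Request:
{"name": "carry_out", "arguments": {"steps": "0.0 0.0 0.3 0;0 0 0.3 0;0 0 0.1 0;0 0 0 0"}}

```text
clock: 2.6
tool_pos: [0.4981, 0.0236, 0.0639]
tcp_rot: [[-0.96, 0.281, 0.001], [0.281, 0.96, -0.0], [-0.001, 0.0, -1.0]]
force: [-0.1, -0.5, -0.8]
finger_gap: -0.004
finger_force: 0.0
```

Request:
{"name": "carry_out", "arguments": {"steps": "0 0 0.15 0;0 0 0.0 0"}}

```text
clock: 2.8
tool_pos: [0.4977, 0.0237, 0.0618]
tcp_rot: [[-0.96, 0.281, 0.0], [0.281, 0.96, 0.0], [0.0, 0.0, -1.0]]
force: [0.1, 0.3, -0.4]
finger_gap: -0.0
finger_force: 0.0
```

Request:
{"name": "carry_out", "arguments": {"steps": "-0.2 -0.35 0.15 0;0 0 0.1 0;0 0 0 0"}}

```text
clock: 3.1
tool_pos: [0.4985, 0.0196, 0.059]
tcp_rot: [[-0.96, 0.281, -0.0], [0.281, 0.96, 0.0], [0.0, 0.0, -1.0]]
force: [-0.9, -0.0, 0.5]
finger_gap: 0.003
finger_force: 0.0
```

Request:
{"name": "carry_out", "arguments": {"steps": "0 0 0.15 0;0 0 0 0"}}

```text
clock: 3.3
tool_pos: [0.4987, 0.0197, 0.0581]
tcp_rot: [[-0.96, 0.281, 0.0], [0.281, 0.96, -0.0], [-0.0, -0.0, -1.0]]
force: [-0.5, 0.6, 2.5]
finger_gap: -0.002
finger_force: 1.1
```

Request:
{"name": "carry_out", "arguments": {"steps": "0 0 0.15 0;0 0 0 0"}}

```text
clock: 3.5
tool_pos: [0.4988, 0.0197, 0.0578]
tcp_rot: [[-0.96, 0.281, 0.001], [0.281, 0.96, -0.0], [-0.001, -0.0, -1.0]]
force: [-7.0, 0.5, 16.9]
finger_gap: 0.001
finger_force: 8.0
```

Front left is firm: 17 N within 0.4 mm. Next is front right.

Request:
{"name": "carry_out", "arguments": {"steps": "0 0 -2 0;0 -4.7 0 0;0 -4.7 0 0;0.1 -4.6 0 0;0 0 0 0"}}

```text
clock: 4.0
tool_pos: [0.4573, -0.1187, 0.0764]
tcp_rot: [[-0.958, 0.286, 0.0], [0.286, 0.958, -0.002], [-0.001, -0.001, -1.0]]
force: [-0.2, 0.0, -0.1]
finger_gap: -0.0
finger_force: 0.0
```

Request:
{"name": "carry_out", "arguments": {"steps": "0 0 0.8 0;0 0 0.6 0;0 0 0 0"}}

```text
clock: 4.3
tool_pos: [0.4578, -0.1128, 0.0607]
tcp_rot: [[-0.96, 0.279, -0.002], [0.279, 0.96, 0.001], [0.002, 0.001, -1.0]]
force: [-0.2, -0.6, 0.6]
finger_gap: 0.002
finger_force: 0.0
```

Request:
{"name": "carry_out", "arguments": {"steps": "0 0 0.15 0;0 0 0 0;0 0 0.1 0;0 0 0 0"}}

```text
clock: 4.7
tool_pos: [0.4584, -0.1141, 0.0598]
tcp_rot: [[-0.96, 0.281, 0.0], [0.281, 0.96, 0.0], [-0.0, 0.0, -1.0]]
force: [0.3, -0.4, 0.2]
finger_gap: 0.002
finger_force: 0.0
```

Request:
{"name": "carry_out", "arguments": {"steps": "0 0 0.15 0;0 0 0 0"}}

```text
clock: 4.9
tool_pos: [0.4583, -0.1143, 0.0582]
tcp_rot: [[-0.96, 0.281, -0.0], [0.281, 0.96, 0.0], [0.0, 0.0, -1.0]]
force: [-0.2, -0.2, -0.0]
finger_gap: 0.001
finger_force: 0.0
```

Request:
{"name": "carry_out", "arguments": {"steps": "0 0 0.15 0;0 0 0 0"}}

```text
clock: 5.1
tool_pos: [0.4584, -0.1144, 0.0579]
tcp_rot: [[-0.96, 0.281, 0.0], [0.281, 0.96, -0.0], [-0.0, -0.0, -1.0]]
force: [-4.5, 3.5, 11.7]
finger_gap: -0.0
finger_force: 5.6
```

Request:
{"name": "carry_out", "arguments": {"steps": "0 0 0.1 0;0 0 0 0"}}

```text
clock: 5.3
tool_pos: [0.4585, -0.1145, 0.0577]
tcp_rot: [[-0.96, 0.281, 0.0], [0.281, 0.96, -0.001], [-0.001, -0.0, -1.0]]
force: [-9.1, 3.2, 20.6]
finger_gap: 0.002
finger_force: 10.0
```

Front right is firm. Next is back right.

Request:
{"name": "carry_out", "arguments": {"steps": "0 0 -3 0;-4.5 0 0 0;-4.5 -0.1 0 0;-4.5 0 0 0;-4.5 -0.1 0 0"}}

```text
clock: 5.8
tool_pos: [0.6323, -0.1673, 0.0856]
tcp_rot: [[-0.96, 0.281, 0.0], [0.281, 0.96, -0.0], [-0.0, 0.0, -1.0]]
force: [-0.1, -0.2, 0.8]
finger_gap: 0.002
finger_force: 0.0
```

Request:
{"name": "carry_out", "arguments": {"steps": "0 0 0 0;0 0 1.2 0;0 0 1.2 0;0 0 0 0;0 0 0 0"}}

```text
clock: 6.3
tool_pos: [0.6296, -0.1664, 0.062]
tcp_rot: [[-0.96, 0.281, -0.0], [0.281, 0.96, 0.0], [0.0, 0.0, -1.0]]
force: [-0.6, 0.9, -0.3]
finger_gap: 0.002
finger_force: 0.0
```

Request:
{"name": "carry_out", "arguments": {"steps": "0 0 0.15 0;0 0 0.15 0;0 0 0.1 0;0 0 0 0"}}

```text
clock: 6.7
tool_pos: [0.6305, -0.1668, 0.0578]
tcp_rot: [[-0.96, 0.281, 0.0], [0.281, 0.96, 0.0], [-0.0, 0.0, -1.0]]
force: [1.3, 0.6, -0.1]
finger_gap: -0.0
finger_force: 0.0
```

Request:
{"name": "carry_out", "arguments": {"steps": "0 0 0.15 0;0 0 0 0"}}

```text
clock: 6.9
tool_pos: [0.6307, -0.167, 0.0564]
tcp_rot: [[-0.96, 0.281, 0.0], [0.281, 0.96, -0.0], [-0.0, -0.0, -1.0]]
force: [1.2, -0.7, 1.4]
finger_gap: -0.004
finger_force: 0.8
```

Request:
{"name": "carry_out", "arguments": {"steps": "0 0 0.1 0;0 0 0 0"}}

```text
clock: 7.1
tool_pos: [0.6307, -0.167, 0.0555]
tcp_rot: [[-0.96, 0.281, 0.0], [0.281, 0.96, -0.0], [-0.001, -0.0, -1.0]]
force: [0.1, -0.6, 3.5]
finger_gap: 0.001
finger_force: 1.4
```

Back right is giving way softly. I'll press further, past 2 mm.

Request:
{"name": "carry_out", "arguments": {"steps": "0 0 0.15 0;0 0 0 0;0 0 0 0"}}

```text
clock: 7.4
tool_pos: [0.6308, -0.1671, 0.0541]
tcp_rot: [[-0.96, 0.281, 0.001], [0.281, 0.96, -0.0], [-0.001, -0.0, -1.0]]
force: [-0.0, -1.8, 5.2]
finger_gap: -0.004
finger_force: 2.3
```

Request:
{"name": "carry_out", "arguments": {"steps": "0 0 0.1 0;0 0 0 0;0 0 0 0"}}

```text
clock: 7.7
tool_pos: [0.6309, -0.1672, 0.0534]
tcp_rot: [[-0.96, 0.281, 0.001], [0.281, 0.96, -0.001], [-0.001, -0.0, -1.0]]
force: [-0.6, -1.9, 6.7]
finger_gap: 0.007
finger_force: 3.0
```

Back right went down about 4.5 mm at under 7 N, so it is the rocking corner. I'll rise clear and go over its shim.

Request:
{"name": "carry_out", "arguments": {"steps": "0 0 -3 0;0 0 -2.4 0;2.15 1.7 0 0;2.15 1.65 0 0;0 0 0 0"}}

```text
clock: 8.2
tool_pos: [0.5968, -0.1198, 0.106]
tcp_rot: [[-0.96, 0.279, -0.002], [0.279, 0.96, 0.002], [0.003, 0.001, -1.0]]
force: [-0.6, -0.5, 0.3]
finger_gap: -0.004
finger_force: 0.0
```

Request:
{"name": "carry_out", "arguments": {"steps": "0 0 0 0;0 0 1.5 0;0 0 1.5 0;0 0 0.5 0;0 0 0 0"}}

```text
clock: 8.7
tool_pos: [0.5976, -0.1224, 0.0696]
tcp_rot: [[-0.96, 0.281, -0.003], [0.281, 0.96, 0.001], [0.003, 0.001, -1.0]]
force: [-0.4, -0.7, -1.1]
finger_gap: -0.004
finger_force: 0.0
```

```bash
python3 - <<'E'
from cell import snapshot,sense
import cv2,numpy as np
a=snapshot("side")["frame"];b=snapshot("wrist")["frame"]
cv2.imwrite("pics/c2.png",np.hstack([cv2.resize(a[150:330,150:420],None,fx=1.48,fy=1.48),cv2.resize(b,(356,266))]));print(sense()["tool_pos"])
E
```

```text
[ 0.59862106 -0.12275349  0.07153395]
```

View pics/c2.png

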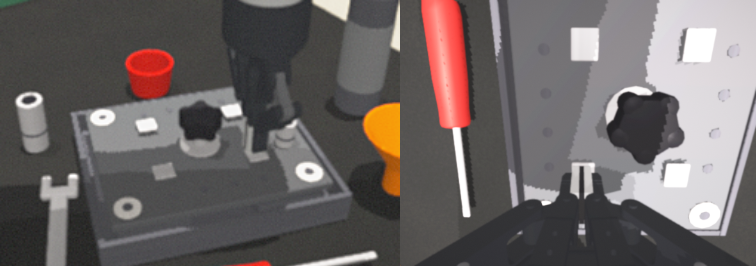

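The fingertips are over the back right shim (crop 258,148; wrist 580,170), clear of the socket and knob. Press slowly.

Request:
{"name": "carry_out", "arguments": {"steps": "-0.05 0 0.3 0;0 0 0.3 0;0 0 0 0"}}

```text
clock: 9.1
tool_pos: [0.5991, -0.1227, 0.0655]
tcp_rot: [[-0.96, 0.281, -0.0], [0.281, 0.96, 0.0], [0.0, 0.0, -1.0]]
force: [-1.1, -0.1, 0.9]
finger_gap: 0.002
finger_force: 0.0
```

Request:
{"name": "carry_out", "arguments": {"steps": "0 0 0.15 0;0 0 0 0"}}

```text
clock: 9.3
tool_pos: [0.5991, -0.1227, 0.0642]
tcp_rot: [[-0.96, 0.281, 0.0], [0.281, 0.96, 0.0], [-0.0, 0.0, -1.0]]
force: [0.8, -0.7, -0.8]
finger_gap: -0.001
finger_force: 0.0
```

Request:
{"name": "carry_out", "arguments": {"steps": "0 0 0.1 0;0 0 0 0"}}

```text
clock: 9.5
tool_pos: [0.5992, -0.1228, 0.0633]
tcp_rot: [[-0.96, 0.281, 0.0], [0.281, 0.96, -0.0], [-0.0, 0.0, -1.0]]
force: [-0.0, 0.1, 1.0]
finger_gap: 0.001
finger_force: 0.2
```

Request:
{"name": "carry_out", "arguments": {"steps": "0 0 0.1 0;0 0 0 0"}}

```text
clock: 9.7
tool_pos: [0.5992, -0.1228, 0.0623]
tcp_rot: [[-0.96, 0.281, 0.0], [0.281, 0.96, 0.0], [-0.0, 0.0, -1.0]]
force: [-0.5, -0.7, 0.4]
finger_gap: 0.002
finger_force: 0.3
```

Request:
{"name": "carry_out", "arguments": {"steps": "0 0 0.15 0;0 0 0 0"}}

```text
clock: 9.9
tool_pos: [0.5991, -0.1227, 0.0606]
tcp_rot: [[-0.96, 0.281, 0.0], [0.281, 0.96, 0.0], [0.0, 0.0, -1.0]]
force: [-0.1, 0.2, 1.4]
finger_gap: -0.0
finger_force: 0.2
```

Request:
{"name": "carry_out", "arguments": {"steps": "0 0 0.15 0;0 0 0 0"}}

```text
clock: 10.1
tool_pos: [0.5991, -0.1227, 0.059]
tcp_rot: [[-0.96, 0.281, -0.0], [0.281, 0.96, 0.0], [0.0, 0.0, -1.0]]
force: [0.5, 0.9, 0.3]
finger_gap: -0.002
finger_force: 0.2
```

Request:
{"name": "carry_out", "arguments": {"steps": "0 0 0.1 0;0 0 0 0"}}

```text
clock: 10.3
tool_pos: [0.5991, -0.1227, 0.0586]
tcp_rot: [[-0.96, 0.281, 0.0], [0.281, 0.96, 0.0], [-0.0, 0.0, -1.0]]
force: [-1.3, 0.9, 2.7]
finger_gap: 0.003
finger_force: 1.7
```

Request:
{"name": "carry_out", "arguments": {"steps": "0 0 0.1 0;0 0 0 0"}}

```text
clock: 10.5
tool_pos: [0.5992, -0.1228, 0.0585]
tcp_rot: [[-0.96, 0.281, 0.0], [0.281, 0.96, -0.0], [-0.0, -0.0, -1.0]]
force: [-3.9, 1.9, 10.6]
finger_gap: 0.001
finger_force: 5.4
```

The shim bottomed out firmly after about 5 mm. Retract and check.

Request:
{"name": "carry_out", "arguments": {"steps": "0 0 -2 0;0 0 -4 0;0 0 -4.5 0;0 0 -4.5 0;0 0 0 0"}}

```text
clock: 11.0
tool_pos: [0.6018, -0.1239, 0.2146]
tcp_rot: [[-0.96, 0.281, 0.009], [0.281, 0.96, -0.004], [-0.01, -0.001, -1.0]]
force: [0.7, 0.7, 0.3]
finger_gap: -0.0
finger_force: 0.0
```

Request:
{"name": "carry_out", "arguments": {"steps": "4 0 -3 0;4 0 0 0;4 0 0 0;0 0 0 0;0 0 0 0"}}

```text
clock: 11.5
tool_pos: [0.4838, -0.089, 0.2372]
tcp_rot: [[-0.96, 0.281, 0.001], [0.281, 0.96, -0.0], [-0.001, -0.0, -1.0]]
force: [0.5, -0.2, -0.0]
finger_gap: -0.002
finger_force: 0.0
```

```bash
python3 - <<'E'
from cell import snapshot,sense
import cv2
a=snapshot("side")["frame"];cv2.imwrite("pics/c3.png",cv2.resize(a[170:330,180:400],None,fx=3,fy=3));print(sense()["force"])
E
```

```text
[ 0.58062432  0.14238509 -0.38160272]
```

View pics/c3.png

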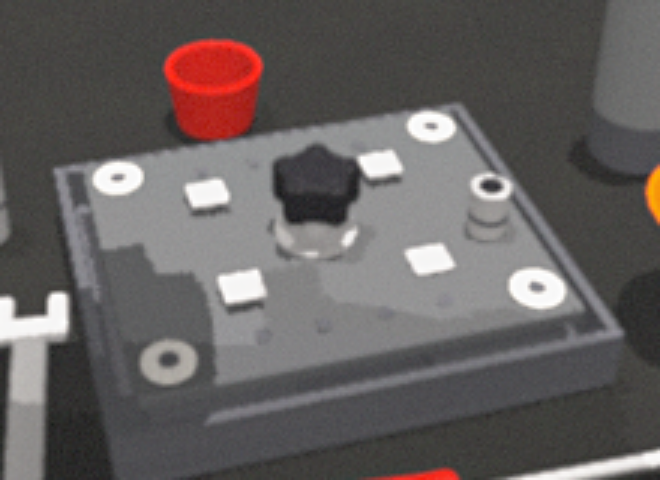

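The back right shim (430,259) lies flat with no shadow gap. The other three still stand, the plate is level and nothing around it has moved.

```bash
python3 -c "
from cell import hand_in
print(hand_in())"
```

```text
the job is handed in; nothing more can be done
None
```

The back right corner was the rocking one: it gave about 4.5 mm at under 7 N. Its shim is now pressed flat, the other three shims still stand, nothing around the plate was moved, and the job is handed in (no verdict was returned).

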